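# Unlock the spice carousel and hold the red-lidded jar at the front

### The job

Pull the orange lock plug straight up out of its socket beside the spice carousel and park it, stem down, in the wide hole of the green block next to it. Then turn the carousel by its tall blue-topped post until the jar with the red lid stands right in front, at the white pointer, and finish while still holding the post so that the sprung tray stays still there. Keep all the jars upright in their wells, and leave the glass, the mug and the garlic where they are.

Things in the scene. Friction and masses are not known exactly. Their poses are not given: they have to be found in the camera images.
- carousel: spice carousel fixed to the worktop, black foot 156 mm across. Origin on the turning axis at the worktop, z up; -x points to the white pointer block (76 to 102 mm out, 16 mm high) that marks the front; -y to the grey socket block. Its wooden tray (160 mm across, top face 28 mm high) has five jar wells (rims 36 mm high) and the post, every 60 degrees on a 55 mm radius.
- tray (a joint): angle of the tray about the vertical axis (rad), positive counter-clockwise from above; 0 at the start, with the post at the pointer; stops at -3.4 and 3.4, so any well can come to the front. A weak coil spring (0.025 N m per rad) turns it back toward 0 whenever it is let go. Until the lock plug is pulled, two steel prongs on the tray's rim, one on each side of the plug, lock the tray.
- post (a point): middle of the blue grip on top of the turning post, which moves with the tray, 55 mm from the axis. The grip is an upright cylinder, 20 mm in diameter and 40 mm long, 98 to 138 mm above the worktop (this point: 118 mm), on a 12 mm steel rod. It stands clear above the jars, whose lids end 89 mm above the worktop.
- front_mark (a point): the front place: fixed point on the 55 mm radius toward the white pointer, at the height of the tray's top face (28 mm). The red-lidded jar's origin belongs here.
- socket_mouth (a point): centre of the mouth of the lock plug's socket, on top of the grey block (36 x 30 mm, 26 mm high), 98 mm from the carousel's axis on its -y side; vertical hole, 13.5 mm wide and 22 mm deep. The tray's prongs stand just above the block, 28 to 37 mm above the worktop.
- lock_plug: loose plug, 76 mm long, about 50 g: steel stem 12 mm thick, round collar 24 mm at 42 to 46 mm, on top an orange grip head 28 mm along its x, 16 mm along its y, 46 to 76 mm. Origin at the stem's lower end, z toward the head. At the start upright, in its socket: head 50 to 80 mm above the worktop, axes as the carousel's. A sprung detent resists with 4 to 8 N over the first 12 mm; out after 22 mm.
- park_mouth (a point): centre of the mouth of the parking hole, top of the green block (34 x 34 mm, 26 mm high) at the carousel's front right, 62 mm toward the front and 114 mm to the -y side of its axis (130 mm from the axis, clear of the turning tray and prongs); plain vertical hole 18 mm wide and 22 mm deep, its bottom 4 mm above the worktop.
- red_jar: the marked jar: amber spice jar with a red lid (all others have black lids), 35 mm in diameter, 61 mm high, about 80 g, standing loose in one of the five wells (35 mm jar, 38 mm well, 8 mm deep). Origin at the centre of its underside, z up.
- jar_a: spice jar with a black lid in another well, same size as the red-lidded one; origin at the centre of its underside, z up
- jar_b: spice jar with a black lid in another well, same size as the red-lidded one; origin at the centre of its underside, z up
- jar_c: spice jar with a black lid in another well, same size as the red-lidded one; origin at the centre of its underside, z up
- jar_d: spice jar with a black lid in another well, same size as the red-lidded one; origin at the centre of its underside, z up
- counter_glass: clear drinking glass, 80 mm across, 91 mm high, at the left; a bystander. Origin at the centre of its underside.
- tea_mug: white mug with a dark band, 83 mm across, 94 mm high, behind the carousel; a bystander. Origin on its underside.
- garlic: garlic bulb, 60 mm, at the left; a bystander. Origin on its underside.
Things that resemble listed ones, but are neither listed nor needed, are in the scene too. What is shaped like the jar_c but pink is not meant.

How it is judged (in metres and radians):
On the way, in this order (a step that is already met when the one before it is completed fails the run):
1. the lock plug is out of its socket, all of it above the mouth (z of lock_plug in the frame of socket_mouth above 0.005 m), for 0.05 s.
2. the plug stands in the parking hole, let go (horizontal distance between lock_plug and park_mouth below 0.008 m and z of lock_plug in the frame of park_mouth below -0.01 m and angle between lock_plug's own z axis and vertical below 0.4 rad and contact force between the fingers and lock_plug below 0.05 N and linear speed of lock_plug below 0.05 m/s), for 0.2 s.
3. the red-lidded jar stands at the front and the tray is held (horizontal distance between red_jar and front_mark below 0.008 m and contact force between the fingers and tray above 0.5 N and velocity of joint tray between -0.1 and 0.1 rad/s), for 0.2 s.
At the end, for the whole second after the job is handed in: red-lidded jar within 8 mm of the front place; fingers press on the tray or post with over 0.5 N, tray turning under 0.1 rad/s; plug at rest in the parking hole, let go, over 10 mm deep, within 8 mm of its centre and 0.4 rad of upright; all jars upright within 0.2 rad (all of step 2 and all of step 3 and angle between each of red_jar, jar_a, jar_b, jar_c, jar_d's own z axis and vertical below 0.2 rad); the arm keeps its last pose, push and grip.
It fails at once if a jar is tipped over or lifted out of its well (angle between any of red_jar, jar_a, jar_b, jar_c, jar_d's own z axis and vertical above 0.5 rad or height (world z) of any of red_jar, jar_a, jar_b, jar_c, jar_d above 0.045 m).
It fails at once if the glass, the mug or the garlic is moved by more than 30 mm (distance of any of counter_glass, tea_mug, garlic from where it was at the start of the episode above 0.03 m).
It also fails if it takes over 58 s, if anything falls off the work surface, if the arm or the gripper's body presses on something with over 40 N, if the wrist force passes 120 N, or if a joint passes its speed limit or range.

### The arm

A 7-joint arm with a two-finger parallel gripper is mounted at the origin on a cart in front of the work surface, level with it; the furniture and walls round the work are solid. World frame = base frame: x ahead of the robot, y to its left, z up, the work surface at z = 0. Lengths are in m, angles in degrees, forces in N, time in s.
With the tool pointing down it reaches from about 0.4 to 0.9 m from the base axis. Payload 5.5 kg.
Tool frame: the origin (TCP) lies between the finger pads; the fingertips stand 25 mm ahead of it and the grasp point (between the pads) lies 6 mm ahead of it; z points along the fingers, y is the line along which they close (so a half turn about z gives the same grasp; the last joint's range is limited). The gripper opens to 85 mm and grips with 20 to 120 N. Pads are 22 mm wide; open, the fingers measure 114 mm over their backs; the gripper's body (76 mm by 85 mm) begins 54 mm behind the grasp point. The pads swing forward as they close: fully open they stand 13 mm farther back than shut.
Start: joints at [83.778, 28.699, -24.465, 88.831, 12.651, 65.22, -12.049], TCP at [0.236, -0.606, 0.256] pointing down, gripper open.
Joint ranges: [-164.97, 164.97], [-17.58, 116.51], [-87.97, 89.64], [11.32, 138.91], [-80.73, 260.73], [10.89, 115.49], [-147.41, 147.41]. Speed limits (degrees/s): [147.25, 147.25, 180, 180, 180, 180, 180].

### API

Orientations are given as [roll, pitch, yaw] about the fixed x, y, z axes, in that order (R = Rz(yaw) Ry(pitch) Rx(roll)).
In Python, from bench import manip gives the robot as it stands.
- The arm moves only by the shell command python3 -m jog 'ROWS' [FORCE]. ROWS is a JSON object of lists of equal length, an entry for each row: "claw": the opening, from 0 (shut) to 1 (fully open); "slide": the shift along the tool's x, y, z in cm, a list of three; "twist": the turn about the tool's z in rad. A call has 1 to 12 rows; each row is the pose to reach, as a shift and turn from the pose commanded when the call began, along the tool's axes at that moment; what a row does not reach only later rows make up. A row lasts 1/8 s, in which the tool goes at most 62.5 mm and 10.7 degrees, less where a joint would pass 70% of its speed; a pose out of reach is approached as far as the arm can. A call with a gripper value outside its range is refused whole. The fingers move at their own pace and stop on an object; FORCE is the grip in N (left out, the last holds). Time passes only in rows, so rows that repeat a pose let the fingers close. It gives the time, the measured TCP pose, the force, the opening and the grip force at its end, in the units of the state.
- manip.read_state(): the state, without advancing time (a new reading comes with each control period).
- manip.snapshot(name): name is "scene" or "side" or "wrist"; returns a dict with "image" (384x512x3 uint8, red, green, blue), "vfov" (degrees; the focal length in pixels is half the picture's height over the tangent of half this angle, whatever the lens; pixels are square), "cx", "cy" (the principal point, pixels), "dist_coeffs" ([k1, k2, p1, p2, k3] as OpenCV has them; the pictures are not rectified), "world_from_camera" (4x4, takes a point from camera to world coordinates); the wrist camera has in their place "tool_from_camera" (4x4, takes a point from camera to tool coordinates, whose origin is the TCP and whose axes are the flange's). Camera axes: x right, y down, z forward; pixel columns grow to the right and rows downward; lengths in m; the calibration is good to about 2 mm. A picture is of the moment at which its call begins: read the wrist's pose just before it. There is no depth.
- manip.finish_job(): hands the job in; it is judged then, once.
Trained networks look in a picture, given as the dict that the camera call returned (one of the last four; its "shot" number tells which), for a name from the list of things; names that differ only in an ending like _2 or _b are one class to them, and where a whole thing is asked for, a point or a joint stands for the part that bears it (a point fixed in the world has none). Each returns a list of dicts, best first, with "confidence" (0 to 1); they miss things now and then, are a little off and sometimes report something else, mostly with a low value. They report only what shows in the picture. A call takes as long as a camera call. They do not tell look-alikes from the thing itself.
- manip.recognise(picture, thing): "location" ([column, row] in pixels, amid what is visible of it).
- manip.mark_of(picture, thing): "location" ([column, row] in pixels: a listed point, or the origin of a listed thing).
The state is a dict: "t": time; "joint_positions": joint angles; "qd": joint speeds; "tau": joint torques, N m; "ee_pos": TCP position; "tcp_rot": TCP orientation; "ft_force": force on the tool from outside, world axes, zero at the start; "moment": the same for the moment, N m; "finger_gap": opening from 0.0 (shut) to 1.0 (fully open); "grasp_force": force on a finger pad.
Only numpy, scipy, OpenCV 4.12 (cv2) and the standard library are available. Lean on these libraries where they do the work, as an engineer would, in place of code of your own. Each camera call takes 0.05 s, during which the arm holds its last target. There are 200 camera calls.

## Working session

There is one attempt and no reset: what is moved stays moved. The work goes in short steps, Python scripts to look and compute and a shell command to move; the robot and the scene stay as the last step left them, time stands still between calls to the robot, and variables do not carry over. Pictures are saved under pics/ and viewed, at most 10 in all, crops included, and the job is handed in when it is done.

```bash
mkdir -p pics
cat > h.py <<'E'
import numpy as np, cv2
from bench import manip
from scipy.spatial.transform import Rotation as R
def K(p):
    h=p["image"].shape[0]; f=h/2/np.tan(np.radians(p["vfov"])/2)
    return np.array([[f,0,p["cx"]],[0,f,p["cy"]],[0,0,1]])
def snap(n):
    s=manip.read_state(); p=manip.snapshot(n)
    if n=="wrist":
        T=np.eye(4); T[:3,:3]=R.from_euler("xyz",s["tcp_rot"],degrees=True).as_matrix(); T[:3,3]=s["ee_pos"]
        p["W"]=T@np.array(p["tool_from_camera"])
    else: p["W"]=np.array(p["world_from_camera"])
    return p
def ray(p,uv):
    q=cv2.undistortPoints(np.array([[uv]],float),K(p),np.array(p["dist_coeffs"],float))[0,0]
    d=p["W"][:3,:3]@np.array([q[0],q[1],1]); return p["W"][:3,3],d/np.linalg.norm(d)
def atz(p,uv,z):
    o,d=ray(p,uv); return o+d*(z-o[2])/d[2]
def tri(pairs):
    A=0;b=0
    for p,uv in pairs:
        o,d=ray(p,uv); M=np.eye(3)-np.outer(d,d); A=A+M; b=b+M@o
    x=np.linalg.solve(A,b)
    return x,[round(1e3*np.linalg.norm(np.cross(x-o,d)),1) for o,d in (ray(*q) for q in pairs)]
def proj(p,X):
    Wi=np.linalg.inv(p["W"]); return cv2.projectPoints(np.array([X],float),cv2.Rodrigues(Wi[:3,:3])[0],Wi[:3,3],K(p),np.array(p["dist_coeffs"],float))[0].ravel()
def save(p,n): cv2.imwrite("pics/"+n+".png",p["image"][:,:,::-1])
E
cat > a.py <<'E'
from h import *
np.set_printoptions(precision=3,suppress=True)
s=manip.read_state(); print(s["ee_pos"],s["tcp_rot"],s["finger_gap"],s["t"])
P={n:snap(n) for n in("scene","side","wrist")}
for n in P: save(P[n],n+"0"); print(n,P[n]["W"][:3,3],P[n]["W"][:3,2])
for t in["lock_plug","post","front_mark","socket_mouth","park_mouth","carousel","red_jar"]:
    for n in P:
        print(t,n,[(np.round(m["location"],1).tolist(),round(m["confidence"],2)) for m in manip.mark_of(P[n],t)[:3]])
cv2.imwrite("pics/both.png",np.vstack([np.hstack([P["scene"]["image"],P["side"]["image"]])])[:,:,::-1])
E
python3 a.py
```

```text
[ 0.236 -0.605  0.255] [-179.89    -0.002   21.303] 0.9995960756574193 0.0
scene [ 0.263 -0.394  0.782] [ 0.361  0.491 -0.793]
side [ 0.326 -0.713  0.665] [ 0.237  0.766 -0.598]
wrist [ 0.3   -0.581  0.372] [-0.246 -0.095 -0.965]
lock_plug scene [([296.6, 286.8], 0.56)]
lock_plug side [([271.6, 292.5], 0.82)]
lock_plug wrist []
post scene [([244.1, 247.6], 0.6)]
post side [([221.7, 226.2], 0.56), ([224.3, 242.2], 0.36)]
post wrist []
front_mark scene [([244.9, 264.3], 0.6)]
front_mark side [([224.0, 259.0], 0.64)]
front_mark wrist []
socket_mouth scene [([296.2, 278.2], 0.67)]
socket_mouth side [([269.4, 284.4], 0.97)]
socket_mouth wrist []
park_mouth scene [([283.9, 306.5], 0.58)]
park_mouth side [([245.8, 299.1], 0.83)]
park_mouth wrist []
carousel scene [([264.8, 257.4], 0.58), ([337.8, 244.2], 0.47), ([249.9, 266.3], 0.44)]
carousel side [([247.4, 260.9], 0.63), ([252.6, 233.1], 0.24)]
carousel wrist []
red_jar scene [([281.5, 235.8], 0.69)]
red_jar side [([271.9, 244.1], 0.75)]
red_jar wrist []
```

View pics/scene0.png

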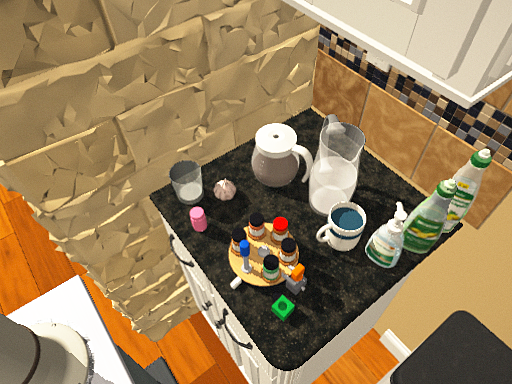

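View pics/side0.png

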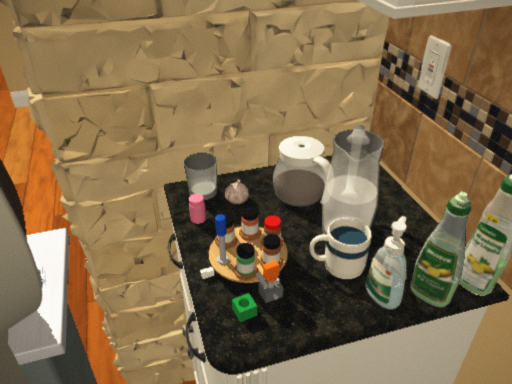

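```bash
cat > b.py <<'E'
from h import *
np.set_printoptions(precision=4,suppress=True)
A=snap("scene");B=snap("side")
for t in["lock_plug","post","front_mark","socket_mouth","park_mouth","carousel","red_jar","jar_a"]:
    a=manip.mark_of(A,t);b=manip.mark_of(B,t)
    if a and b: print(t,*tri([(A,a[0]["location"]),(B,b[0]["location"])]),len(a),len(b))
E
python3 b.py
```

```text
lock_plug [ 0.5277 -0.1601 -0.0056] [np.float64(1.3), np.float64(1.3)] 2 1
post [ 0.4545 -0.0733  0.1157] [np.float64(3.3), np.float64(3.3)] 1 2
front_mark [ 0.4565 -0.0839  0.0329] [np.float64(1.2), np.float64(1.2)] 2 1
socket_mouth [ 0.524  -0.158   0.0099] [np.float64(1.5), np.float64(1.5)] 1 1
park_mouth [ 0.4618 -0.1964  0.0398] [np.float64(1.5), np.float64(1.5)] 1 1
carousel [ 0.5105 -0.0672 -0.0008] [np.float64(1.3), np.float64(1.3)] 1 1
red_jar [ 0.5711 -0.0574  0.0259] [np.float64(0.7), np.float64(0.7)] 1 1
jar_a [ 0.5366  0.0664 -0.1767] [np.float64(11.3), np.float64(11.3)] 5 5
```

The scene image has the post at (244,247), pointer (237,284), green block (283,307), orange plug (298,272) and red lid (281,224). In the side image the same things are at (221,226), (207,272), (245,306), (269,270) and (272,222). The red jar is opposite the post, so the tray needs about 180°. The pink jar at the left is a decoy. Next I'll bring the wrist camera over the carousel.

```bash
python3 -m jog '{"claw":[1,1,1,1,1,1,1,1,1,1],"slide":[[4,-3,-4],[8,-7,-4],[13,-11.5,-4],[17.5,-15.5,-4],[22,-19,-4],[26,-23,-4],[30,-26.5,-4],[32,-28,-4],[32,-28,-4],[32,-28,-4]],"twist":[0,0,0,0,0,0,0,0,0,0]}'
cat > c.py <<'E'
from h import *
import sys
np.set_printoptions(precision=4,suppress=True)
s=manip.read_state(); print(s["ee_pos"],s["tcp_rot"],s["joint_positions"],s["t"])
p=snap("wrist"); save(p,sys.argv[1]); print(p["W"][:3,3],p["W"][:3,2])
H=dict(lock_plug=.004,post=.118,front_mark=.028,socket_mouth=.026,park_mouth=.026,carousel=0,red_jar=.028)
for t in H: print(t,[(np.round(m["location"],1).tolist(),round(m["confidence"],2),atz(p,m["location"],H[t])) for m in manip.mark_of(p,t)[:2]])
E
python3 c.py wrist1
```

```text
t: 3.35
ee_pos: [0.432, -0.2296, 0.2963]
tcp_rot: [180.0, 0.0, 21.2]
ft_force: [-1.0, -0.6, 0.5]
finger_gap: 1.004
grasp_force: 0.0
[ 0.432  -0.2296  0.2963] [179.978    0.0331  21.2344] [ 59.1864  10.8562 -38.4508 108.3379   7.5742  63.3322 -50.9437] 3.35
[ 0.4956 -0.2051  0.4133] [-0.2458 -0.0964 -0.9645]
lock_plug [([233.1, 60.4], 0.56, array([ 0.5218, -0.1626,  0.004 ]))]
post [([103.4, 87.9], 0.56, array([ 0.4559, -0.0794,  0.118 ]))]
front_mark [([138.3, 88.3], 0.74, array([ 0.4568, -0.0782,  0.028 ]))]
socket_mouth [([236.1, 56.0], 0.56, array([ 0.5258, -0.1663,  0.026 ])), ([97.8, 56.1], 0.43, array([ 0.4739, -0.0248,  0.026 ]))]
park_mouth [([239.4, 119.2], 0.6, array([ 0.4646, -0.193 ,  0.026 ]))]
carousel [([152.1, 41.8], 0.85, array([ 0.509 , -0.0685,  0.    ]))]
red_jar []
```

```bash
python3 -m jog '{"claw":[1,1,1,1],"slide":[[4,-2,0],[7,-4,0],[7,-4,0],[7,-4,0]],"twist":[0,0,0,0]}'
cat > d.py <<'E'
from h import *
import sys
from scipy.optimize import least_squares
np.set_printoptions(precision=4,suppress=True)
M=dict(lock_plug=(0,-.098,.004),post=(-.055,0,.118),front_mark=(-.055,0,.028),socket_mouth=(0,-.098,.026),park_mouth=(-.062,-.114,.026),carousel=(0,0,0),red_jar=(.055,0,.028))
s=manip.read_state(); print(s["ee_pos"],s["tcp_rot"],s["t"])
obs=[]
for n in("scene","side","wrist"):
    p=snap(n); save(p,n+sys.argv[1])
    for t in M:
        m=manip.mark_of(p,t)
        if m: obs.append((p,t,m[0]["location"],n))
def X(v,t):
    c,s=np.cos(v[2]),np.sin(v[2]); x,y,z=M[t]; return np.array([v[0]+c*x-s*y,v[1]+s*x+c*y,z])
def depth(p,x): return np.linalg.norm(x-p["W"][:3,3])/K(p)[0,0]*1e3
def res(v): return np.concatenate([(proj(p,X(v,t))-uv)*depth(p,X(v,t)) for p,t,uv,n in obs])
r=least_squares(res,[.51,-.067,.2],loss="soft_l1",f_scale=2)
v=r.x; print("fit",v[:2],np.degrees(v[2]))
for (p,t,uv,n),e in zip(obs,res(v).reshape(-1,2)): print(n,t,e.round(1),np.round(uv,0))
for t in M: print(t,X(v,t),"tri",*tri([(p,uv) for p,tt,uv,n in obs if tt==t]) if sum(o[1]==t for o in obs)>1 else "")
E
python3 d.py 2
```

```text
t: 4.25
ee_pos: [0.4829, -0.1663, 0.2961]
tcp_rot: [180.0, 0.0, 21.3]
ft_force: [0.4, 0.1, -0.5]
finger_gap: 1.004
grasp_force: 0.0
[ 0.4829 -0.1663  0.2961] [179.9984   0.0388  21.2982] 4.25
fit [ 0.5106 -0.0684] 8.722084883288263
scene lock_plug [ 2.6 -0.1] [296. 284.]
scene post [1.4 0.9] [245. 247.]
scene front_mark [-2.3  0.3] [248. 267.]
scene socket_mouth [4.9 3.7] [295. 278.]
scene park_mouth [-1.2 -5.2] [284. 307.]
scene carousel [ 5.4 -4.4] [262. 259.]
scene red_jar [0.3 1.2] [281. 236.]
side lock_plug [-3.3 -0.9] [272. 293.]
side front_mark [-1.3  4.4] [224. 258.]
side socket_mouth [-0.7 -0.9] [271. 285.]
side park_mouth [-0.7 -1.7] [245. 303.]
side carousel [ 8.  -3.3] [245. 263.]
side red_jar [-2.2 -4.6] [274. 245.]
wrist lock_plug [4.  1.3] [269. 121.]
wrist post [ 7.6 89.7] [146.  70.]
wrist front_mark [-2.4 -1. ] [180. 153.]
wrist socket_mouth [-0.6 -0.9] [274. 124.]
wrist park_mouth [-0.3 -1.3] [275. 180.]
wrist red_jar [0.3 0.9] [195.  52.]
lock_plug [ 0.5254 -0.1653  0.004 ] tri [ 0.5267 -0.1621 -0.0018] [np.float64(1.3), np.float64(3.2), np.float64(1.9)]
post [ 0.4562 -0.0768  0.118 ] tri [ 0.5214  0.0296 -0.1058] [np.float64(2.7), np.float64(2.7)]
front_mark [ 0.4562 -0.0768  0.028 ] tri [ 0.4571 -0.0804  0.0358] [np.float64(1.1), np.float64(0.9), np.float64(0.9)]
socket_mouth [ 0.5254 -0.1653  0.026 ] tri [ 0.525  -0.1638  0.0258] [np.float64(4.3), np.float64(2.3), np.float64(2.4)]
park_mouth [ 0.4666 -0.1905  0.026 ] tri [ 0.4656 -0.1927  0.0246] [np.float64(2.1), np.float64(1.5), np.float64(1.3)]
carousel [ 0.5106 -0.0684  0.    ] tri [ 0.5031 -0.0684 -0.0018] [np.float64(0.9), np.float64(0.9)]
red_jar [ 0.5649 -0.0601  0.028 ] tri [ 0.5674 -0.0575  0.0205] [np.float64(2.0), np.float64(1.5), np.float64(1.5)]
```

View pics/wrist2.png

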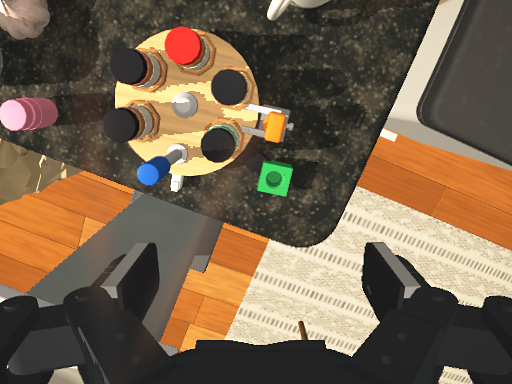

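```bash
python3 -m jog '{"claw":[1,1,1,1,1,1,1,1,0.7,0.7,0.7,0.7],"slide":[[1,0.5,0],[2,1,0],[4,1.45,1],[4,1.45,2],[4,1.45,3],[4,1.45,4],[4,1.45,5],[4,1.45,7],[4,1.45,9],[4,1.45,11],[4,1.45,11.5],[4,1.45,11.5]],"twist":[0.17,0.35,0.53,0.71,0.89,1.07,1.25,1.43,1.61,1.79,1.79,1.79]}'
python3 -m jog '{"claw":[0.7,0.7],"slide":[[0,0,0],[0,0,0]],"twist":[0,0]}'
python3 d.py 3
```

```text
t: 6.95
ee_pos: [0.5259, -0.1633, 0.1809]
tcp_rot: [179.9, -0.1, -81.1]
ft_force: [0.6, 0.3, -0.6]
finger_gap: 0.697
grasp_force: 0.0
t: 7.2
ee_pos: [0.526, -0.1648, 0.1816]
tcp_rot: [-179.9, 0.1, -81.2]
ft_force: [-0.7, -0.1, -0.1]
finger_gap: 0.702
grasp_force: 0.0
[ 0.526  -0.1648  0.1816] [-179.9402    0.0886  -81.1947] 7.2
fit [ 0.509  -0.0676] 10.013201418300655
scene lock_plug [ 4.1 -7.4] [295. 286.]
scene post [3.8 0.9] [243. 248.]
scene front_mark [3.8 1.1] [245. 267.]
scene socket_mouth [0.3 7.5] [297. 276.]
scene park_mouth [-1.9 -0.4] [285. 305.]
scene carousel [-1.8 -0.3] [265. 257.]
scene red_jar [2.5 6.2] [278. 233.]
side lock_plug [-1.7 -3.9] [272. 294.]
side post [-1.  -4.9] [221. 228.]
side front_mark [0.1 4.7] [223. 258.]
side socket_mouth [10.  -1.5] [266. 285.]
side carousel [ 0.  -1.1] [248. 262.]
side red_jar [-1.2 -7.4] [272. 246.]
wrist lock_plug [ 1.4 -0.1] [260. 176.]
wrist front_mark [-1.6  2.2] [328. 286.]
wrist socket_mouth [ 25.4 -47.3] [230. 240.]
wrist park_mouth [-0.8 -0.1] [340. 161.]
wrist carousel [1.  1.9] [263. 272.]
wrist red_jar [ 0. -0.] [202. 291.]
lock_plug [ 0.526  -0.1641  0.004 ] tri [ 0.5261 -0.162  -0.0074] [np.float64(4.5), np.float64(3.4), np.float64(1.2)]
post [ 0.4548 -0.0772  0.118 ] tri [ 0.4575 -0.066   0.1016] [np.float64(0.4), np.float64(0.4)]
front_mark [ 0.4548 -0.0772  0.028 ] tri [ 0.4537 -0.0773  0.0315] [np.float64(2.8), np.float64(2.7), np.float64(3.8)]
socket_mouth [ 0.526  -0.1641  0.026 ] tri [ 0.5393 -0.1245 -0.0081] [np.float64(22.6), np.float64(13.4), np.float64(28.1)]
park_mouth [ 0.4678 -0.1906  0.026 ] tri [ 0.468  -0.192   0.0291] [np.float64(0.9), np.float64(0.9)]
carousel [ 0.509  -0.0676  0.    ] tri [ 0.5098 -0.0688 -0.0006] [np.float64(0.6), np.float64(1.1), np.float64(0.6)]
red_jar [ 0.5632 -0.058   0.028 ] tri [ 0.5686 -0.0455  0.0091] [np.float64(4.9), np.float64(2.7), np.float64(3.6)]
```

View pics/wrist3.png

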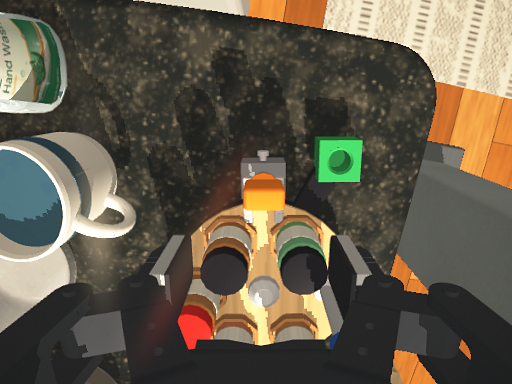

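Wrist view: plug head at (264,190), parking hole at (340,160). The tool is centred over the plug and its closing line lies along the plug's x. Descend and grip.

```bash
python3 -m jog '{"claw":[0.7,0.7,0.7,0.7,0.2,0.2,0.2,0.2,0.2,0.2],"slide":[[0,0,4],[0,0,7.5],[0,0,10.3],[0,0,10.3],[0,0,10.3],[0,0,10.3],[0,0,10.3],[0,0,10.3],[0,0,10.3],[0,0,10.3]],"twist":[0,0,0,0,0,0,0,0,0,0]}' 50
```

```text
t: 9.65
ee_pos: [0.5266, -0.1652, 0.0798]
tcp_rot: [-179.9, -0.0, -81.3]
ft_force: [-1.6, -0.7, 6.5]
finger_gap: 0.323
grasp_force: 49.0
```

```bash
python3 -m jog '{"claw":[0.2,0.2,0.2,0.2,0.2,0.2,0.2,0.2],"slide":[[0,0,-0.5],[0,0,-1],[0,0,-1.5],[0,0,-2.2],[0,0,-3],[0,0,-4],[0,0,-4],[0,0,-4]],"twist":[0,0,0,0,0,0,0,0]}'
python3 - <<'E'
from h import *
p=snap("wrist"); save(p,"wrist4"); print(manip.read_state()["ee_pos"])
m=manip.mark_of(p,"lock_plug");print(m)
for t in("park_mouth","socket_mouth"):
    for q in manip.mark_of(p,t): print(t,q["location"],q["confidence"],atz(p,q["location"],.026))
for z in(.04,.044):
    if m: print(atz(p,m[0]["location"],z))
E
```

```text
t: 10.65
ee_pos: [0.5257, -0.1646, 0.1183]
tcp_rot: [-180.0, 0.0, -81.2]
ft_force: [0.8, -0.0, -0.6]
finger_gap: 0.319
grasp_force: 49.8
[ 0.52560259 -0.16458202  0.11812032]
[{'location': [262.6, 216.1], 'confidence': 0.71}]
park_mouth [362.3, 181.1] 0.87 [ 0.46615723 -0.18947852  0.026     ]
socket_mouth [265.7, 204.0] 0.83 [ 0.52383361 -0.16539958  0.026     ]
[ 0.52538387 -0.16194909  0.04      ]
[ 0.52562971 -0.16334473  0.044     ]
```

View pics/wrist4.png

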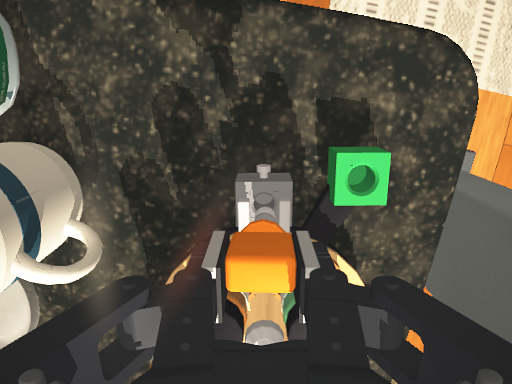

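```bash
python3 -m jog '{"claw":[0.2,0.2,0.2,0.2,0.2,0.2,0.2,0.2],"slide":[[0.5,2,0],[1,4,0],[1.6,6.2,0],[1.6,6.2,0],[1.6,6.2,0],[1.6,6.2,0.5],[1.6,6.2,1],[1.6,6.2,1]],"twist":[0,0,0,0,0,0,0,0]}'
python3 - <<'E'
from h import *
p=snap("wrist"); save(p,"wrist5"); print(manip.read_state()["ee_pos"])
for t in("park_mouth","socket_mouth","lock_plug"):
    for q in manip.mark_of(p,t): print(t,q["location"],q["confidence"],atz(p,q["location"],.034 if t=="lock_plug" else .026))
E
```

```text
t: 11.85
ee_pos: [0.4667, -0.1896, 0.1076]
tcp_rot: [179.9, 0.0, -81.2]
ft_force: [1.0, 0.8, 0.3]
finger_gap: 0.32
grasp_force: 49.8
[ 0.46681443 -0.18977277  0.1078659 ]
park_mouth [260.4, 209.7] 0.63 [ 0.46801959 -0.18964772  0.026     ]
socket_mouth [167.7, 232.6] 0.81 [ 0.52261968 -0.16597771  0.026     ]
lock_plug [265.8, 214.7] 0.98 [ 0.4648616  -0.18973017  0.034     ]
```

View pics/wrist5.png

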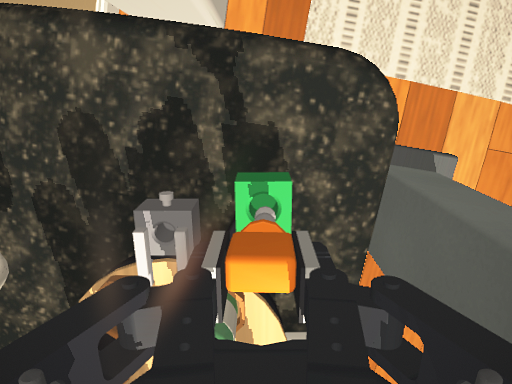

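The stem at (264,216) sits right above the hole at (263,208), so it is aligned. Lower it.

```bash
python3 -m jog '{"claw":[0.2,0.2,0.2,0.2,0.2,0.2],"slide":[[0,0,0.7],[0,0,1.4],[0,0,2],[0,0,2.5],[0,0,2.5],[0,0,2.5]],"twist":[0,0,0,0,0,0]}'
```

```text
t: 12.8
ee_pos: [0.4671, -0.1901, 0.0834]
tcp_rot: [-180.0, -0.0, -81.3]
ft_force: [-0.2, -0.6, 0.1]
finger_gap: 0.319
grasp_force: 49.8
```

```bash
python3 -m jog '{"claw":[0.6,0.6,0.6,0.6,0.6,0.6,0.6,0.6,0.6],"slide":[[0,0,0],[0,0,0],[0,0,0],[0,0,0],[0,0,-2],[0,0,-5],[0,0,-9],[0,0,-11.7],[0,0,-11.7]],"twist":[0,0,0,0,0,0,0,0,0]}'
python3 d.py 6; python3 -c "
from bench import manip;print(manip.read_state()['joint_positions'])"
```

```text
t: 13.92
ee_pos: [0.4685, -0.1905, 0.2025]
tcp_rot: [-179.7, -0.1, -81.3]
ft_force: [0.6, 0.5, -0.9]
finger_gap: 0.597
grasp_force: 0.0
[ 0.4685 -0.1905  0.2025] [-179.7349   -0.0918  -81.2532] 13.925
fit [ 0.5091 -0.0695] 6.941006378339699
scene lock_plug [ 28.5 -55.6] [283. 310.]
scene post [ 0.3 -1.5] [245. 248.]
scene front_mark [-7.9 -1.9] [250. 268.]
scene socket_mouth [3.5 7.4] [295. 278.]
scene park_mouth [-7.5  0.4] [285. 306.]
scene carousel [3.  0.5] [263. 258.]
side lock_plug [40.  58.6] [248. 264.]
side post [-1.8  0.5] [221. 225.]
side front_mark [-8.1  2.3] [227. 259.]
side socket_mouth [ 4.  -2.8] [267. 287.]
side park_mouth [-0.7  5.4] [242. 300.]
side carousel [-0.8  1.4] [249. 261.]
side red_jar [-3.9 -1.3] [274. 245.]
wrist front_mark [-1.5  1.8] [258. 292.]
wrist socket_mouth [-0.1  0. ] [197. 192.]
wrist park_mouth [ 7.6 -1.6] [260. 179.]
wrist carousel [-62.  113.6] [262. 171.]
lock_plug [ 0.5209 -0.1668  0.004 ] tri [ 0.4445 -0.231   0.1584] [np.float64(19.2), np.float64(19.2)]
post [ 0.4545 -0.0761  0.118 ] tri [ 0.4547 -0.0773  0.1186] [np.float64(1.5), np.float64(1.5)]
front_mark [ 0.4545 -0.0761  0.028 ] tri [ 0.4567 -0.089   0.0433] [np.float64(1.2), np.float64(3.4), np.float64(2.2)]
socket_mouth [ 0.5209 -0.1668  0.026 ] tri [ 0.5221 -0.1607  0.0178] [np.float64(5.3), np.float64(3.5), np.float64(3.5)]
park_mouth [ 0.4613 -0.1901  0.026 ] tri [ 0.4656 -0.1916  0.0328] [np.float64(4.2), np.float64(3.8), np.float64(4.2)]
carousel [ 0.5091 -0.0695  0.    ] tri [ 0.4688 -0.1792  0.136 ] [np.float64(52.0), np.float64(16.2), np.float64(37.6)]
red_jar [ 0.5637 -0.0628  0.028 ] tri
[  -2.97703033   17.08188911   25.98996328  114.0550681    -9.55411655
   50.88801369 -143.18991627]
```

View pics/wrist6.png

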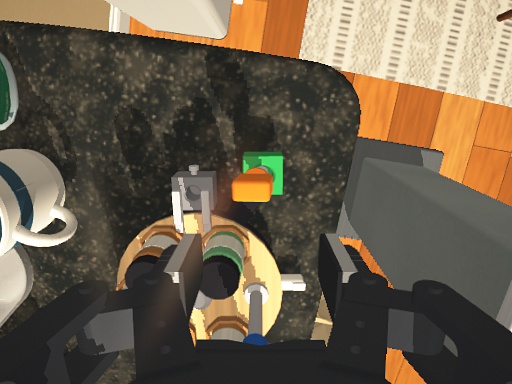

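The plug stands in the green block (head at (252,187), block at (264,172)). Next: move over the post and turn the tool so joint 7 has room for a 180° CCW turn.

```bash
python3 -m jog '{"claw":[0.6,0.6,0.6,0.6,0.6,0.6,0.6,0.6,0.6],"slide":[[-1,0,0],[-3,0,0],[-6,-0.2,0],[-9,-0.4,0],[-11.4,-0.4,0],[-11.4,-0.4,0],[-11.4,-0.4,0],[-11.4,-0.4,0],[-11.4,-0.4,0]],"twist":[-0.17,-0.35,-0.53,-0.71,-0.89,-0.89,-0.89,-0.89,-0.89]}'
python3 - <<'E'
from h import *
p=snap("wrist"); save(p,"wrist7"); s=manip.read_state();print(s["ee_pos"],s["tcp_rot"],s["joint_positions"])
for t in("post",):
    for q in manip.mark_of(p,t): print(t,q["location"],q["confidence"],atz(p,q["location"],.118))
E
```

```text
t: 16.25
ee_pos: [0.4536, -0.0775, 0.2003]
tcp_rot: [180.0, -0.0, -30.4]
ft_force: [0.2, -1.0, -0.0]
finger_gap: 0.601
grasp_force: 0.0
[ 0.45357908 -0.07729719  0.20027132] [ 1.79987933e+02 -3.94053994e-03 -3.03555185e+01] [  -6.36929898   11.799246     14.20384858  119.43184443   -3.7846685
   49.18289359 -110.33336362]
post [259.9, 209.2] 0.81 [ 0.45547601 -0.0773338   0.118     ]
post [284.2, 117.2] 0.65 [ 0.49586404 -0.11699583  0.118     ]
```

View pics/wrist7.png

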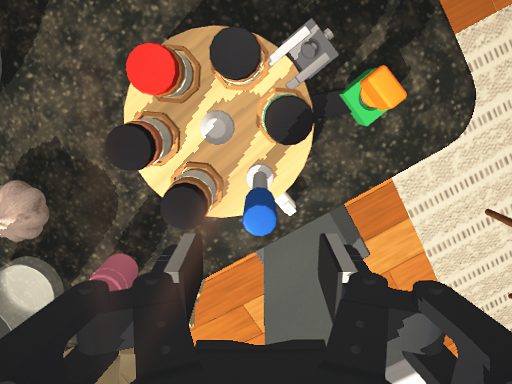

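Post grip at (260,212) is centred between the fingers. Descend and close.

```bash
python3 -m jog '{"claw":[0.6,0.6,0.6,0.6,0.05,0.05,0.05,0.05,0.05,0.05],"slide":[[0.1,0,3],[0.2,0,5.5],[0.2,0,7.4],[0.2,0,7.4],[0.2,0,7.4],[0.2,0,7.4],[0.2,0,7.4],[0.2,0,7.4],[0.2,0,7.4],[0.2,0,7.4]],"twist":[0,0,0,0,0,0,0,0,0,0]}' 30
python3 - <<'E'
from bench import manip
import numpy as np
s=manip.read_state();print(s["ee_pos"],s["tcp_rot"],s["ft_force"])
psi=np.radians(s["tcp_rot"][2])
# arc in tool axes, about axis; commanded centre guess
for yaw0 in (9.0,):
  c=np.array([.5097,-.0682]); r0=np.array(s["ee_pos"][:2])-c
  print("r",np.hypot(*r0),np.degrees(np.arctan2(*-r0[::-1])))
  a0=np.radians(180+yaw0); ex=np.array([np.cos(psi),np.sin(psi)]); ey=np.array([np.sin(psi),-np.cos(psi)])
  for d in range(0,181,10):
    a=a0+np.radians(d); w=.055*np.array([np.cos(a)-np.cos(a0),np.sin(a)-np.sin(a0)])
    print(d,(100*w@ex).round(1),(100*w@ey).round(1),round(-np.radians(d),3))
E
```

```text
t: 17.6
ee_pos: [0.4558, -0.0781, 0.1273]
tcp_rot: [-180.0, -0.1, -30.3]
ft_force: [-1.6, -0.7, 6.9]
finger_gap: 0.223
grasp_force: 29.7
[ 0.45582521 -0.07807492  0.12726429] [-1.79967707e+02 -8.02060446e-02 -3.02850138e+01] [-1.6020952  -0.66208697  6.88693485]
r 0.05477232117522432 10.386676014207907
0 0.0 0.0 -0.0
10 0.7 0.7 -0.175
20 1.4 1.2 -0.349
30 2.3 1.7 -0.524
40 3.2 1.9 -0.698
50 4.2 2.0 -0.873
60 5.1 1.9 -1.047
70 6.1 1.7 -1.222
80 6.9 1.3 -1.396
90 7.7 0.8 -1.571
100 8.4 0.1 -1.745
110 9.0 -0.7 -1.92
120 9.4 -1.5 -2.094
130 9.7 -2.5 -2.269
140 9.8 -3.4 -2.443
150 9.7 -4.4 -2.618
160 9.4 -5.3 -2.793
170 9.1 -6.2 -2.967
180 8.5 -7.0 -3.142
```

```bash
python3 -m jog '{"claw":[0.05,0.05,0.05,0.05,0.05,0.05,0.05,0.05,0.05,0.05,0.05],"slide":[[0.3,0.35,0],[0.7,0.7,0],[1.4,1.2,0],[2.3,1.7,0],[3.2,1.9,0],[4.2,2.0,0],[5.1,1.9,0],[6.1,1.7,0],[6.9,1.3,0],[7.7,0.8,0],[7.7,0.8,0]],"twist":[-0.09,-0.175,-0.349,-0.524,-0.698,-0.873,-1.047,-1.222,-1.396,-1.571,-1.571]}'
python3 - <<'E'
from h import *
np.set_printoptions(precision=4,suppress=True)
s=manip.read_state();print(s["ee_pos"],s["tcp_rot"],s["joint_positions"])
psi=np.radians(s["tcp_rot"][2]);c=np.array([.5097,-.0682]);r0=np.array(s["ee_pos"][:2])-c
print("r",np.hypot(*r0),np.degrees(np.arctan2(r0[1],r0[0]))-189)
ex=np.array([np.cos(psi),np.sin(psi)]); ey=np.array([np.sin(psi),-np.cos(psi)])
a0=np.radians(279)
for d in range(0,101,10):
    a=a0+np.radians(d); w=.055*np.array([np.cos(a)-np.cos(a0),np.sin(a)-np.sin(a0)])
    print(d,(100*w@ex).round(1),(100*w@ey).round(1),round(-np.radians(d),3))
E
```

```text
t: 18.98
ee_pos: [0.5186, -0.1208, 0.1273]
tcp_rot: [-180.0, -0.1, 60.0]
ft_force: [-2.6, 5.8, 7.6]
finger_gap: 0.226
grasp_force: 30.1
[ 0.5186 -0.1208  0.1273] [-179.9515   -0.1379   59.996 ] [ 15.6036  24.8559  -6.4602 112.1962   3.7516  43.1458 -23.0054]
r 0.05336124329955963 -269.44875694718115
0 0.0 0.0 -0.0
10 0.7 0.7 -0.175
20 1.4 1.3 -0.349
30 2.3 1.7 -0.524
40 3.2 1.9 -0.698
50 4.2 2.0 -0.873
60 5.1 2.0 -1.047
70 6.1 1.7 -1.222
80 6.9 1.3 -1.396
90 7.7 0.8 -1.571
100 8.4 0.1 -1.745
```

```bash
python3 -m jog '{"claw":[0.05,0.05,0.05,0.05,0.05,0.05,0.05,0.05,0.05,0.05,0.05,0.05],"slide":[[0.3,0.35,0],[0.7,0.7,0],[1.4,1.3,0],[2.3,1.7,0],[3.2,1.9,0],[4.2,2.0,0],[5.1,2.0,0],[6.1,1.7,0],[6.9,1.3,0],[7.7,0.8,0],[7.7,0.8,0],[7.7,0.8,0]],"twist":[-0.09,-0.175,-0.349,-0.524,-0.698,-0.873,-1.047,-1.222,-1.396,-1.571,-1.571,-1.571]}'
python3 - <<'E'
from h import *
np.set_printoptions(precision=4,suppress=True)
s=manip.read_state();print(s["ee_pos"],s["joint_positions"])
c=np.array([.5097,-.0682]);r0=np.array(s["ee_pos"][:2])-c
print("r",np.hypot(*r0),np.degrees(np.arctan2(r0[1],r0[0]))-9)
pp=[]
V=[snap("scene"),snap("side"),snap("wrist")]
for p,n in zip(V,("scene7","side7","wrist8")): save(p,n)
for t in("red_jar","front_mark","post","carousel","lock_plug","park_mouth"):
  l=[]
  for p in V:
    m=manip.mark_of(p,t)
    if m: l.append((p,m[0]["location"])); print(t,np.round(m[0]["location"]),round(m[0]["confidence"],2),atz(p,m[0]["location"],dict(red_jar=.028,front_mark=.028,post=.118,carousel=0,lock_plug=.006,park_mouth=.026)[t]))
a=cv2.resize(V[0]["image"][190:330,190:330],(560,560)); cv2.imwrite("pics/crop.png",a[:,:,::-1])
E
```

```text
t: 20.48
ee_pos: [0.5609, -0.0594, 0.1273]
tcp_rot: [-179.9, -0.3, 149.8]
ft_force: [-11.6, 3.4, 14.7]
finger_gap: 0.227
grasp_force: 30.7
[ 0.5609 -0.0594  0.1273] [ 24.9694  30.2304 -27.6387 106.9314  18.4028  47.5566  47.6619]
r 0.051989694238209753 0.7511489791365076
red_jar [246. 266.] 0.91 [ 0.4556 -0.0735  0.028 ]
red_jar [225. 262.] 0.68 [ 0.4578 -0.0835  0.028 ]
red_jar [147.  66.] 0.78 [ 0.4537 -0.0754  0.028 ]
front_mark [223. 259.] 0.62 [ 0.4558 -0.0752  0.028 ]
front_mark [296. 126.] 0.28 [ 0.5311 -0.0152  0.028 ]
post [285. 215.] 0.61 [ 0.5695 -0.0637  0.118 ]
post [273. 211.] 0.66 [ 0.5624 -0.0666  0.118 ]
post [258. 270.] 0.78 [ 0.5632 -0.0608  0.118 ]
carousel [263. 255.] 0.7 [ 0.5102 -0.0617  0.    ]
carousel [248. 260.] 0.71 [ 0.5103 -0.0647  0.    ]
carousel [211. 135.] 0.84 [ 0.5098 -0.069   0.    ]
lock_plug [283. 309.] 0.77 [ 0.4656 -0.1908  0.006 ]
lock_plug [245. 311.] 0.65 [ 0.4657 -0.1942  0.006 ]
lock_plug [ 44. 172.] 0.65 [ 0.4691 -0.1885  0.006 ]
park_mouth [284. 305.] 0.69 [ 0.4681 -0.1911  0.026 ]
park_mouth [243. 304.] 0.55 [ 0.4625 -0.1931  0.026 ]
park_mouth [ 21. 180.] 0.91 [ 0.4674 -0.1929  0.026 ]
```

View pics/crop.png

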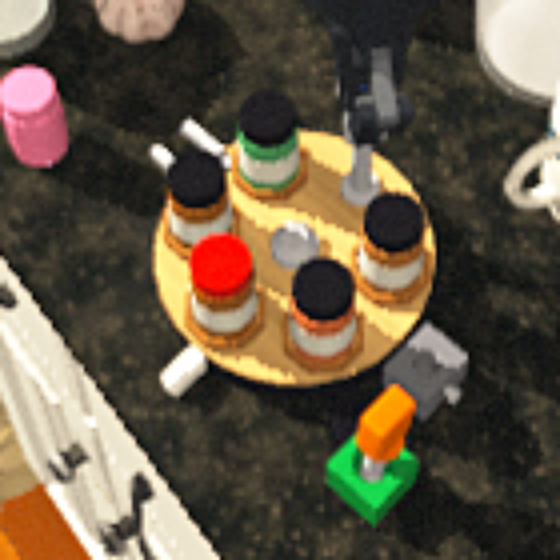

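The crop shows the red jar (base about (225,335)) close to the pointer (183,370), with the plug upright in the green block. A quick numeric check of the lid against the pointer follows.

Run:
```python
from h import *
np.set_printoptions(precision=4,suppress=True)
for n,box in(("scene",(200,330)),("side",(190,310)),("wrist",None)):
    p=snap(n); im=p["image"].astype(int); r,g,b=im[...,0],im[...,1],im[...,2]
    def big(m,pt,rad):
        k,l,s,c=cv2.connectedComponentsWithStats(m.astype(np.uint8)); 
        o=[(s[i,4],c[i]) for i in range(1,k) if np.hypot(*(c[i]-pt))<rad and s[i,4]>5]
        return max(o,key=lambda t:t[0]) if o else None
    c0=np.array([.5097,-.0682]); y=np.radians(9); f=-np.array([np.cos(y),np.sin(y)])
    lid=big((r>150)&(g<70)&(b<70),proj(p,[*(c0+.055*f),.085]),30)
    ptr=big((r>150)&(g>140)&(b>125)&(abs(r-b)<50),proj(p,[*(c0+.09*f),.014]),25)
    for nm,o,z in(("lid",lid,.085),("ptr",ptr,.014)):
        if o: x=atz(p,o[1],z); d=x[:2]-c0; print(n,nm,o[0],o[1].round(),x,"r",np.hypot(*d).round(4),"yaw",np.degrees(np.arctan2(-d[1],-d[0])).round(1))
print(manip.read_state()["qd"],manip.read_state()["ft_force"])
```

```text
scene lid 196 [245. 256.] [ 0.4524 -0.0765  0.085 ] r 0.0579 yaw 8.2
scene ptr 85 [235. 282.] [ 0.4181 -0.083   0.014 ] r 0.0928 yaw 9.2
side lid 188 [221. 238.] [ 0.4543 -0.0741  0.085 ] r 0.0557 yaw 6.1
side ptr 116 [207. 272.] [ 0.4198 -0.0859  0.014 ] r 0.0917 yaw 11.1
wrist lid 4422 [108.  57.] [ 0.4548 -0.0755  0.085 ] r 0.0554 yaw 7.6
wrist ptr 284 [112.  17.] [ 0.4133 -0.0808  0.014 ] r 0.0972 yaw 7.5
[-0.0572 -0.1075 -0.0794  0.0181 -0.0163 -0.123  -0.1114] [-11.4016   3.1395  14.9474]
```

```bash
python3 -m jog '{"claw":[0.05,0.05,0.05,0.05],"slide":[[0.1,0.1,0],[0.1,0.1,0],[0.1,0.1,0],[0.1,0.1,0]],"twist":[0,0,0,0]}' && python3 -c "
from bench import manip;print(manip.finish_job())"
```

```text
t: 22.18
ee_pos: [0.5609, -0.0591, 0.1273]
tcp_rot: [-179.9, -0.2, 149.7]
ft_force: [-10.0, 0.2, 14.3]
finger_gap: 0.225
grasp_force: 30.7
the job is handed in; nothing more can be done
None
```

I handed the job in at about 22 s with the plug parked upright in the green block and the post still gripped at 31 N; I measured the red-lidded jar about 2 mm from the front place (limit 8 mm), but the hand-in returned no verdict.

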